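# Return the pipe-size gauge to its sloping stand

## Robot

A 6-joint arm with a two-finger parallel gripper is mounted at the origin on the work surface. World frame = base frame: x ahead of the robot, y to its left, z up, the work surface at z = 0. Lengths are in m, angles in rad, forces in N, time in s.
With the tool pointing down it reaches from about 0.3 to 0.775 m from the base axis. Payload 14.6 kg.
Tool frame: the origin (TCP) lies where the fingers leave the gripper's body, on its centre line; the fingertips stand 97 mm ahead of it and the grasp point (between the pads) lies 78 mm ahead of it (bot.finger_overhang is the distance from the TCP to the fingertips, in m); z points along the fingers, y is the line along which they close (so a half turn about z gives the same grasp; the last joint's range is limited). The gripper opens to 94 mm and grips with 3 to 60 N. Pads are 16 mm wide; open, the fingers measure 119 mm over their backs; the gripper's body (75 mm by 177 mm) begins 78 mm behind the grasp point.
Start: joints at [-1.258, 0.3, 1.521, -0, 1.321, -0.067], TCP at [0.204, -0.511, 0.303] pointing down, gripper open.
Joint ranges: [-3.03, 3.03], [-0.79, 2.21], [0.23, 2.52], [-1.04, 4.18], [0, 3.07], [-2.55, 2.55]. Speed limits (rad/s): [2.22, 2.22, 2.57, 3.14, 3.14, 3.14].

## Interface

Orientations are given as a unit quaternion [w, x, y, z].
In Python, from rig import bot, cams gives the robot as it stands. The module is installed in compiled form; this text tells all that it offers.
- The arm moves only by the shell command python3 -m crank 'ROWS' [FORCE]. ROWS is JSON, a list that holds one entry, the list of rows, each a list of 7 numbers: the shift along the tool's x, y, z in m, then the turn, a rotation vector about the tool's x, y, z in rad, then the closure, from -1 (fully open) to 1 (shut). A call has 1 to 12 rows; each row is the pose to reach, as a shift and turn from the pose commanded when the call began, along the tool's axes at that moment; what a row does not reach only later rows make up. A row lasts 1/8 s, in which the tool goes at most 62.5 mm and 10.7 degrees, less where a joint would pass 70% of its speed; a pose out of reach is approached as far as the arm can. A call with a gripper value outside its range is refused whole. The fingers move at their own pace and stop on an object; FORCE is the grip in N (left out, the last holds). Time passes only in rows, so rows that repeat a pose let the fingers close. It gives the time, the measured TCP pose, the force, the opening and the grip force at its end, in the units of the state.
- bot.get_obs(): the state, without advancing time (a new reading comes with each control period).
- cams.camera(name): name is "scene" or "top"; returns a dict with "color" (400x640x3 uint8, red, green, blue), "z_map" (400x640 float32, m along the optical axis (not along the pixel's ray), 0 where there is no reading), "camera_matrix" (3x3 intrinsics, pixels), "R" (3x3) and "t" (3): a world point X has camera coordinates R X + t. Camera axes: x right, y down, z forward; pixel columns grow to the right and rows downward; lengths in m; the calibration is good to about 2 mm. A picture is of the moment at which its call begins.
- bot.sign_off(): hands the job in; it is judged then, once.
The state is a dict: "clock": time; "joint_positions": joint angles; "dq": joint speeds; "tau": joint torques, N m; "ee_pos": TCP position; "eef_rot": TCP orientation; "contact_force": force on the tool from outside, world axes, zero at the start; "torque": the same for the moment, N m; "grip_width": finger opening in m; "gripper_force": force on a finger pad.
Only numpy, scipy, OpenCV 4.12 (cv2) and the standard library are available. Lean on these libraries where they do the work, as an engineer would, in place of code of your own. Each camera call takes 0.05 s, during which the arm holds its last target. There are 200 camera calls.

## Task

Slide the flat aluminium pipe-size gauge out through the open front end of the grey tray, without leaning hard on it, until its red end hangs well over the edge, pick it up there, lay it flat across the middle of the wooden block and let go of it. Then take it by its plain end and put it on the blue sloping stand, red end down, lying flat on the bed and pushed fully home under the yellow keeper against the stop, and let go. Leave the loose fittings and the jar where they stand.

Things in the scene. Friction and masses are not known exactly. Their poses are not given: they have to be found in the camera images.
- gauge: flat aluminium plate 160 x 56 x 4 mm, 0.1 to 0.17 kg, with four black size marks and one red end (22 mm painted). Origin: centre of its underside; x along its length from the red end (-80 mm) to the plain end (+80 mm), y across, z out of its upper face. It starts flat on the tray floor, red end towards the tray's front; it slides easily: a shut fingertip pressed on it with 5 to 15 N drags it
- gauge_red (a point): middle of the gauge's red end edge, at half thickness. Where the gauge hangs over an edge it can be gripped from above across its 56 mm width; in the tray the rails leave no room for fingers beside it
- gauge_plain (a point): middle of the gauge's plain end edge, at half thickness
- tray: fixed grey steel plinth 200 (x) x 86 (y) x 60 mm high; its top is the floor the gauge lies on, with dark rails along both long sides (12 mm thick, 14 mm high, 62 mm apart inside). Front (-x) and rear (+x) ends are open, without walls. Origin: centre of its underside; the front end, at x = -100 mm, looks towards the robot
- tray_mouth (a point): middle of the tray floor's front edge (60 mm above the table), over which the gauge is to hang
- block: fixed pale wooden block 50 (x) x 70 (y) x 65 mm high; origin: centre of its underside
- block_top (a point): centre of the block's top face
- bed: blue bed with a black rubber face, rising at 35 degrees away from the robot. Origin: middle of the bottom edge, at the stop face, 40 mm above the table; x up the slope, y across, z out of the surface. Surface 100 x 76 mm, board 8 mm thick. Stop 18 mm high; a yellow keeper reaches from it to x = 12 mm, 11.5 mm above. Cheeks 10 mm high, 64 mm apart inside, run from x = 0 to 60 mm
- stand: fixed dark steel foot of the bed: plate 130 x 100 x 12 mm, origin at the centre of its underside, slope rising along its +x, bed's bottom edge at x = -60 mm. The bed's rubber holds the gauge: it does not slide home by itself. With the gauge home, its plain end stands 60 mm beyond the top of the bed, free below
- tee: loose bystander: brass pipe tee lying on its side, run 90 mm long, 45 mm thick; origin: centre of its underside
- coupling: loose bystander: copper tube coupling standing on end, 60 mm across, 65 mm tall; origin: centre of its underside
- nipple: loose bystander: brass double nipple standing on end, 54 mm across, 70 mm tall; origin: centre of its underside
- elbow: loose bystander: white plastic elbow standing on one mouth, 54 mm across, 81 mm tall, side mouth reaching 58 mm from its axis along its x; origin: centre of its underside
- jar: loose bystander: closed jar with a blue cap, 60 mm across, 85 mm tall; origin: centre of its underside
- reducer: loose bystander: copper reducer standing wide end down, 62 mm across, 65 mm tall; origin: centre of its underside
Not all that is in view belongs to the job. What is meant by the gauge is not pink or turquoise, and is the smaller of those in its own colour.

How it is judged:
By the outcome, as a careful person would: the job done as asked, in the order asked, and still so for the second after the job is handed in, with the robot touching nothing.
It also fails if it takes over 69 s, if anything falls off the work surface, if the arm or the gripper's body presses on something with over 40 N, if the wrist force passes 120 N, or if a joint passes its speed limit or range.

## Working session

There is one attempt and no reset: what is moved stays moved. The work goes in short steps, Python scripts to look and compute and a shell command to move; the robot and the scene stay as the last step left them, time stands still between calls to the robot, and variables do not carry over. Pictures are saved under pics/ and viewed, at most 10 in all, crops included, and the job is handed in when it is done.

```bash
mkdir -p pics; cat > h.py <<'E'
import numpy as np, cv2
from scipy.spatial.transform import Rotation as Ro
from rig import bot, cams
def shot(n):
    c=cams.camera(n); return c
def cloud(c):
    z=c["z_map"]; K=c["camera_matrix"]; v,u=np.indices(z.shape)
    P=np.stack([(u-K[0,2])/K[0,0]*z,(v-K[1,2])/K[1,1]*z,z],-1)
    return (P-c["t"])@c["R"]
def save(c,f,crop=None,s=1):
    im=c["color"][...,::-1]
    if crop: a,b,d,e=crop; im=im[b:e,a:d]
    cv2.imwrite("pics/"+f,cv2.resize(im,None,fx=s,fy=s,interpolation=cv2.INTER_CUBIC))
def tool():
    o=bot.get_obs(); q=o["eef_rot"]; return np.array(o["ee_pos"]),Ro.from_quat([q[1],q[2],q[3],q[0]])
E
python3 - <<'E'
from h import *
for n in("scene","top"):
    c=shot(n); save(c,n+"0.png"); np.savez(n+"0.npz",**c)
    print(n,c["camera_matrix"].round(1).tolist(),(-c["R"].T@c["t"]).round(3))
o=bot.get_obs();print(o["ee_pos"],o["eef_rot"],o["clock"])
print(tool()[1].as_matrix().round(3))
E
```

```text
scene [[479.9, 0.0, 314.2], [0.0, 479.9, 193.1], [0.0, 0.0, 1.0]] [1.106 1.153 0.97 ]
top [[498.6, 0.0, 328.3], [0.0, 498.6, 204.4], [0.0, 0.0, 1.0]] [ 0.29  -0.015  1.566]
[ 0.20386006 -0.51068824  0.30215958] [-5.03424001e-04  9.82026027e-01  1.88744873e-01 -5.31073819e-05] 0.1
[[ 0.929  0.371 -0.   ]
 [ 0.371 -0.929  0.001]
 [ 0.    -0.001 -1.   ]]
```

View pics/scene0.png

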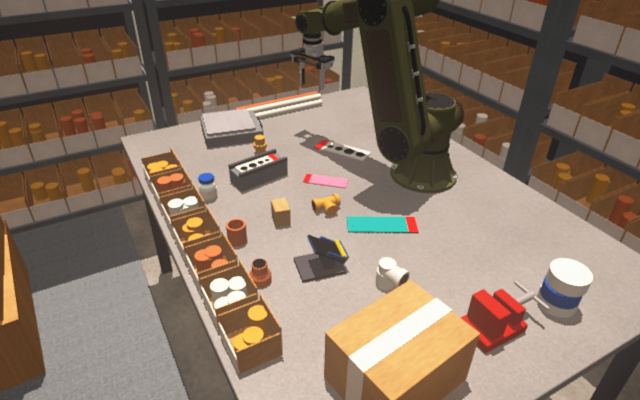

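View pics/top0.png

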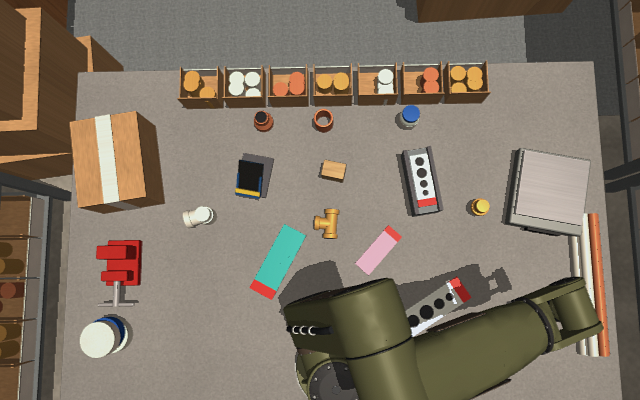

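Two aluminium gauges are visible: A in the grey tray, at top (422,178) and scene (257,163), and B on the table, partly under the arm, at top (438,305) and scene (343,150). The pink one (378,250) and the turquoise one (277,262) are ruled out. A fits because it lies in the tray and looks smaller. I'll confirm with a crop and measurements.

```bash
cat > m.py <<'E'
from h import *
t=dict(np.load("top0.npz")); P=cloud(t)
def reg(u0,v0,u1,v1,lo,hi,name):
    Q=P[v0:v1,u0:u1].reshape(-1,3); C=t["color"][v0:v1,u0:u1].reshape(-1,3).astype(int)
    k=(Q[:,2]>lo)&(Q[:,2]<hi); Q=Q[k]
    r=cv2.minAreaRect((Q[:,:2]*1000).astype(np.float32)); 
    print(name,len(Q),"c",np.round(r[0],1),"size",np.round(r[1],1),"ang",round(r[2],1),"z",np.percentile(Q[:,2],[5,50,95]).round(4)); return Q,C[k]
reg(395,140,450,222,.045,.09,"tray")
Q,C=reg(405,145,440,212,.05,.067,"traytopfloor")
red=Q[(C[:,0]>150)&(C[:,1]<90)]; print("red",red.mean(0),len(red))
reg(315,155,352,185,.055,.075,"block")
reg(228,145,280,205,.007,.02,"foot")
reg(228,145,280,205,.03,.15,"bed")
reg(228,145,280,205,.09,.15,"bedhi")
reg(395,100,425,132,.05,.12,"jar")
reg(465,192,495,222,.02,.12,"nipple")
reg(310,105,338,135,.03,.12,"coupl")
reg(250,105,277,135,.03,.12,"reducer")
reg(310,200,345,242,.01,.12,"tee")
reg(178,200,218,232,.02,.12,"elbow")
reg(502,140,600,240,.02,.3,"box")
E
python3 m.py; python3 - <<'E'
from h import *
t=dict(np.load("top0.npz"));s=dict(np.load("scene0.npz"))
a=cv2.resize(t["color"][130:340,380:500],None,fx=2.8,fy=2.8)
b=cv2.resize(s["color"][130:200,215:385],None,fx=2.5,fy=2.5)
d=cv2.resize(t["color"][145:205,225:285],None,fx=4.5,fy=4.5)
im=np.zeros((590,800,3),np.uint8); im[:a.shape[0],:a.shape[1]]=a; im[:b.shape[0],340:340+b.shape[1]]=b; im[200:200+d.shape[0],340:340+d.shape[1]]=d
cv2.imwrite("pics/crop1.png",im[...,::-1])
E
```

```text
tray 1938 c [ 557.5 -270.5] size [201.8  89.2] ang 8.9 z [0.0551 0.0638 0.0757]
traytopfloor 1234 c [ 557.6 -270.5] size [201.6  89.1] ang 8.9 z [0.055  0.0617 0.0662]
red [ 0.48960808 -0.28125048  0.06235462] 109
block 367 c [595.5   0.9] size [70.1 51.8] ang 76.5 z [0.0578 0.0636 0.0689]
foot 382 c [598.2 266. ] size [139.7 209.5] ang 79.3 z [0.0075 0.0108 0.0164]
bed 904 c [567.5 258.8] size [ 77.9 103.9] ang 79.2 z [0.0449 0.065  0.093 ]
bedhi 89 c [606.4 249.9] size [75.1 21.8] ang 80.3 z [0.0904 0.0932 0.0984]
jar 314 c [ 760.9 -239.3] size [53.6 57.3] ang 14.7 z [0.0537 0.0816 0.0892]
nipple 264 c [ 474.6 -443.4] size [52.9 48.7] ang 13.8 z [0.0335 0.0641 0.0735]
coupl 202 c [757.9  31.2] size [58.4 58.2] ang 2.5 z [0.0332 0.0583 0.0675]
reducer 231 c [762.7 221.6] size [51. 53.] ang 21.1 z [0.0321 0.0607 0.068 ]
tee 500 c [433.8  25.2] size [70.  94.2] ang 86.7 z [0.0254 0.0369 0.0451]
elbow 496 c [457.2 415.5] size [52.5 86.8] ang 14.3 z [0.039  0.0719 0.0803]
box 6412 c [ 510.  -688.7] size [284.6 252.6] ang 78.7 z [0.0391 0.0597 0.0668]
```

View pics/crop1.png

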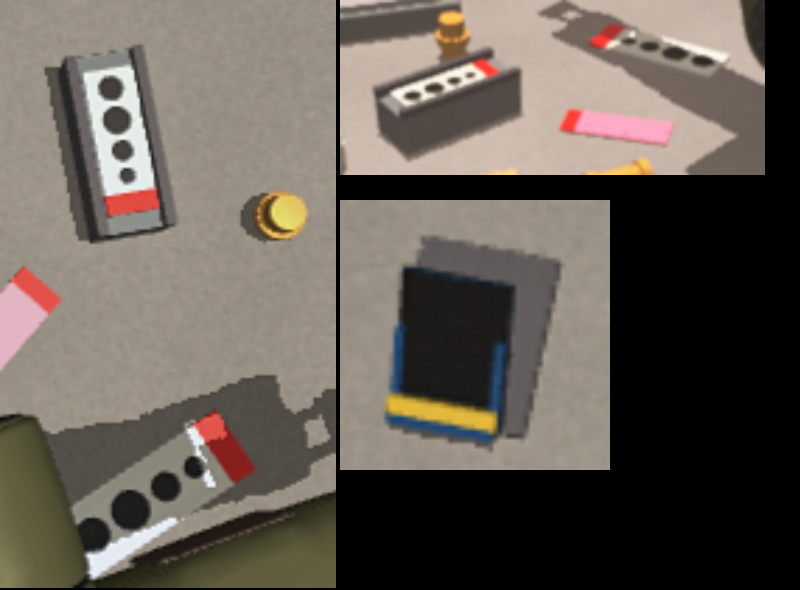

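The crop confirms A, the smaller aluminium gauge lying in the tray with its red end at the front. B is larger and lies on the table. Next I measure the bed and work out the target for the fingers behind the plain end.

```bash
cat >> h.py <<'E'
def pose(xy,z,yawdeg,pitch=0):
    """grasp-frame target: tool x along yaw (flipped 180), pointing down; pitch tilts tool z forward"""
    y=np.deg2rad(yawdeg); p=np.deg2rad(pitch)
    xg=np.array([np.cos(y)*np.cos(p),np.sin(y)*np.cos(p),np.sin(p)]); n=np.array([-np.cos(y)*np.sin(p),-np.sin(y)*np.sin(p),np.cos(p)])
    R=np.stack([-xg,np.cross(n,xg),-n],1)   # x=-gauge x, z=-n, y = z cross x
    R[:,1]=np.cross(R[:,2],R[:,0]); return np.array([*xy,z]),R
def rows(target,off=.097):
    """shift (tool axes) and rotvec from present measured pose to bring point 'off' ahead of TCP to target"""
    p,r=tool(); T,R=target; d=T-off*R[:,2]-p
    print("shift",r.inv().apply(d).round(4),"rot",(r.inv()*Ro.from_matrix(R)).as_rotvec().round(4))
E
python3 - <<'E'
from h import *
t=dict(np.load("top0.npz"));P=cloud(t)
s=dict(np.load("scene0.npz"));S=cloud(s)
for nm,c,Q,(a,b,e,f) in(("top",t,P,(232,150,275,203)),("scene",s,S,(295,225,352,275))):
    q=Q[b:f,a:e].reshape(-1,3);C=c["color"][b:f,a:e].reshape(-1,3).astype(int)
    for lab,k in(("black",(C.max(1)<45)&(q[:,2]>.035)&(q[:,2]<.12)),("yel",(C[:,0]>150)&(C[:,2]<90)&(q[:,2]>.03))):
        w=q[k]
        if len(w)<20: print(nm,lab,len(w));continue
        m=np.median(w,0); A=np.c_[w[:,:2],np.ones(len(w))]; 
        g=np.linalg.lstsq(A,w[:,2],rcond=None)[0]
        res=np.abs(A@g-w[:,2]); A2=A[res<.006];g=np.linalg.lstsq(A2,w[res<.006,2],rcond=None)[0]
        print(nm,lab,len(w),"plane slope",np.rad2deg(np.arctan(np.hypot(*g[:2]))).round(1),"dir",np.rad2deg(np.arctan2(g[1],g[0])).round(1))
        r=cv2.minAreaRect((w[res<.006][:,:2]*1000).astype(np.float32));print("  rect",np.round(r[0],1),np.round(r[1],1),round(r[2],1),"z",np.percentile(w[:,2],[2,50,98]).round(4),"zfit@c",(g@[r[0][0]/1e3,r[0][1]/1e3,1]).round(4))
y=np.deg2rad(8.9);d=np.array([np.cos(y),np.sin(y)]);c=np.array([.5575,-.2705])
print("rear pt",c+.095*d)
rows(pose(c+.095*d,.10,8.9))
E
```

```text
top black 595 plane slope 34.5 dir -11.3
  rect [578.3 255.6] [75.1 77.9] 78.9 z [0.0435 0.0725 0.0971] zfit@c 0.0704
top yel 99 plane slope 23.7 dir -12.4
  rect [529.7 266.9] [75.7 11.8] 77.9 z [0.0493 0.0562 0.0638] zfit@c 0.0564
scene black 0
scene yel 73 plane slope 62.9 dir -6.8
  rect [802.1 702.1] [1086.5   33. ] 57.7 z [0.0422 0.0576 0.0634] zfit@c 0.4838
rear pt [ 0.65135619 -0.25580251]
shift [ 0.5101 -0.0707  0.1053] rot [-0.0000e+00 -1.5000e-03 -2.9172e+00]
```

```bash
python3 -m crank '[[[0.51,-0.071,0.06,0,0,-2.917,1],[0.51,-0.071,0.06,0,0,-2.917,1],[0.51,-0.071,0.06,0,0,-2.917,1],[0.51,-0.071,0.06,0,0,-2.917,1],[0.51,-0.071,0.06,0,0,-2.917,1],[0.51,-0.071,0.06,0,0,-2.917,1],[0.51,-0.071,0.06,0,0,-2.917,1],[0.51,-0.071,0.06,0,0,-2.917,1],[0.51,-0.071,0.06,0,0,-2.917,1],[0.51,-0.071,0.06,0,0,-2.917,1],[0.51,-0.071,0.06,0,0,-2.917,1],[0.51,-0.071,0.06,0,0,-2.917,1]]]' 10
python3 - <<'E'
from h import *
rows(pose([.6514,-.2558],.10,8.9)); print(bot.get_obs()["joint_positions"])
E
```

```text
clock: 1.6
ee_pos: [0.6512, -0.2557, 0.242]
eef_rot: [-0.0, 0.25, 0.968, 0.0]
contact_force: [-0.3, -0.0, 0.1]
grip_width: 0.0006
gripper_force: 0.0
shift [-0.0003 -0.      0.045 ] rot [ 3.000e-04 -1.000e-03 -6.609e-01]
[-4.26482366e-01  6.88827234e-01  1.09180213e+00  1.34378185e-05
  1.36195915e+00 -1.49175830e+00]
```

```bash
python3 -m crank '[[[0,0,0,0,0,-0.661,1],[0,0,0.02,0,0,-0.661,1],[0,0,0.04,0,0,-0.661,1],[0,0,0.06,0,0,-0.661,1],[0,0,0.07,0,0,-0.661,1],[0,0,0.07,0,0,-0.661,1]]]'
python3 - <<'E'
from h import *
rows(pose([.6514,-.2558],.06,8.9)); print(bot.get_obs()["joint_positions"])
c=shot("scene");save(c,"s1.png",(205,110,325,200),5)
E
```

```text
clock: 2.35
ee_pos: [0.6511, -0.2557, 0.172]
eef_rot: [-0.001, -0.073, 0.997, 0.0]
contact_force: [-0.1, 1.2, -0.3]
grip_width: 0.0005
gripper_force: 0.0
shift [-0.0003 -0.0001  0.015 ] rot [ 0.0007 -0.0011 -0.0084]
[-4.26616853e-01  7.51386015e-01  1.15436543e+00 -1.43067011e-05
  1.23717583e+00 -2.14430311e+00]
```

View pics/s1.png

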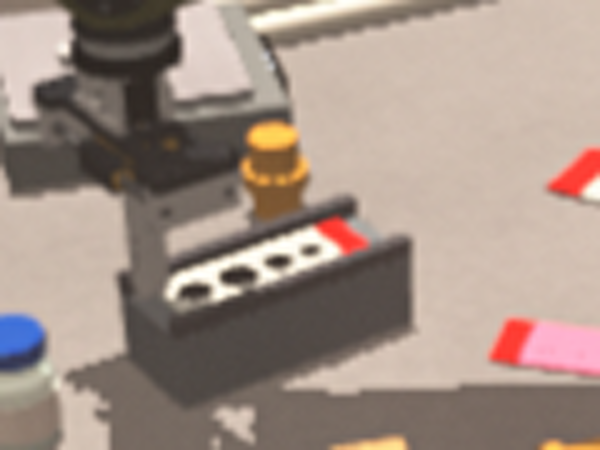

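The picture shows the shut fingertips at (150,290), just behind the gauge's plain end at (175,285) and between the rails. I'll feel for the floor.

```bash
python3 -m crank '[[[0,0,0.006,0,0,0,1],[0,0,0.011,0,0,0,1],[0,0,0.0125,0,0,0,1],[0,0,0.0135,0,0,0,1],[0,0,0.0135,0,0,0,1]]]'
```

```text
clock: 3.02
ee_pos: [0.6512, -0.2558, 0.1592]
eef_rot: [0.0, -0.075, 0.997, -0.0]
contact_force: [-0.4, 0.7, -0.1]
grip_width: 0.0003
gripper_force: 0.0
```

```bash
python3 -m crank '[[[0,0,0.0007,0,0,0,1],[0,0,0.0007,0,0,0,1],[0,0,0.0007,0,0,0,1]]]'
```

```text
clock: 3.4
ee_pos: [0.6513, -0.2558, 0.1585]
eef_rot: [0.0, -0.075, 0.997, -0.0]
contact_force: [-0.9, 1.0, -0.3]
grip_width: 0.0003
gripper_force: 0.0
```

```bash
python3 -m crank '[[[0.006,0,0,0,0,0,1],[0.013,0,0,0,0,0,1],[0.021,0,0,0,0,0,1],[0.029,0,0,0,0,0,1],[0.037,0,0,0,0,0,1],[0.045,0,0,0,0,0,1],[0.053,0,0,0,0,0,1],[0.061,0,0,0,0,0,1],[0.068,0,0,0,0,0,1],[0.075,0,0,0,0,0,1],[0.081,0,0,0,0,0,1],[0.081,0,0,0,0,0,1]]]'
python3 - <<'E'
from h import *
c=shot("top");P=cloud(c);C=c["color"].astype(int)
R=(C[...,0]>130)&(C[...,1]<70)&(C[...,2]<80)&(P[...,2]>.05)&(P[...,2]<.08)&(np.abs(P[...,0]-.43)<.09)&(np.abs(P[...,1]+.285)<.06)
q=P[R];y=np.deg2rad(8.9);d=np.array([np.cos(y),np.sin(y)])
a=(q[:,:2]-[.5575,-.2705])@d; print(len(q),q.mean(0),"along",a.mean(),a.min(),a.max(), "lat",((q[:,:2]-[.5575,-.2705])@[-d[1],d[0]]).mean())
E
```

```text
clock: 4.9
ee_pos: [0.5708, -0.2679, 0.1585]
eef_rot: [-0.0, -0.074, 0.997, 0.0]
contact_force: [0.3, 0.2, -0.5]
grip_width: 0.0006
gripper_force: 0.0
2 [ 0.41526463 -0.31871046  0.06612665] along -0.14798149044105385 -0.14834794907959076 -0.14761503180251692 lat -0.02562470665921221
```

```bash
python3 -m crank '[[[0.006,0,0,0,0,0,1],[0.006,0,0,0,0,0,1],[-0.005,0,-0.01,0,0,0,1],[-0.03,0,-0.06,0,0,0,1],[-0.06,0,-0.1,0,0,0,1],[-0.06,0,-0.1,0,0,0,1]]]'
cat > g.py <<'E'
from h import *
c=shot("top");P=cloud(c);C=c["color"].astype(int)
R=(C[...,0]>130)&(C[...,1]<80)&(C[...,2]<90)&(P[...,2]>.05)&(P[...,2]<.08)&(np.abs(P[...,0]-.43)<.09)&(np.abs(P[...,1]+.285)<.06)
q=P[R];y=np.deg2rad(8.9);d=np.array([np.cos(y),np.sin(y)])
a=(q[:,:2]-[.5575,-.2705])@d; print(len(q),q.mean(0),"along",a.mean(),a.min(),a.max(), "lat",((q[:,:2]-[.5575,-.2705])@[-d[1],d[0]]).mean())
save(c,"t2.png",(380,130,500,250),3)
c=shot("scene");save(c,"s2.png",(205,110,325,200),5)
E
python3 g.py
```

```text
clock: 5.7
ee_pos: [0.6329, -0.2583, 0.2626]
eef_rot: [0.003, -0.075, 0.997, -0.002]
contact_force: [-0.1, -0.9, 0.2]
grip_width: 0.0001
gripper_force: 0.0
7 [ 0.41317659 -0.31118718  0.06153549] along -0.14888046334884905 -0.1622245239497182 -0.14247376050063082 lat -0.01786897452951907
```

View pics/s2.png

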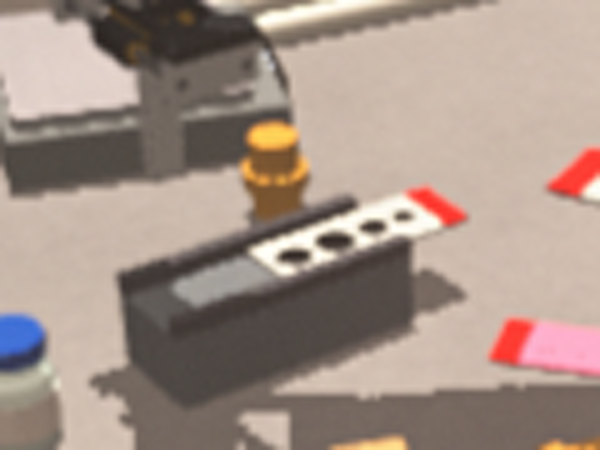

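The gauge now hangs about 60 mm over the front edge, with the red end at (440,205).

```bash
python3 - <<'E'
from h import *
c=shot("scene");P=cloud(c);C=c["color"].astype(int)
R=(C[...,0]>130)&(C[...,1]<90)&(C[...,2]<100)&(P[...,2]>.05)&(P[...,2]<.08)&(np.abs(P[...,0]-.43)<.09)&(np.abs(P[...,1]+.285)<.08)
q=P[R];y=np.deg2rad(8.9);d=np.array([np.cos(y),np.sin(y)]);o=np.array([.5575,-.2705])
a=(q[:,:2]-o)@d; print(len(q),q.mean(0),"along",a.mean(),a.min(),a.max(), "lat",((q[:,:2]-o)@[-d[1],d[0]]).mean())
rows(pose(o-.138*d,.062,8.9),.078)
E
```

```text
28 [ 0.40461474 -0.29051242  0.06302027] along -0.15414063023629102 -0.1629270623868263 -0.142944989747723 lat 0.0038814744396752877
shift [ 0.2116 -0.0018  0.1178] rot [ 0.0008 -0.0013 -0.006 ]
```

```bash
python3 -m crank '[[[0.06,-0.002,0,0,0,-0.006,-1],[0.12,-0.002,0,0,0,-0.006,-1],[0.18,-0.002,0.01,0,0,-0.006,-1],[0.212,-0.002,0.03,0,0,-0.006,-1],[0.212,-0.002,0.08,0,0,-0.006,-1],[0.212,-0.002,0.105,0,0,-0.006,-1],[0.212,-0.002,0.118,0,0,-0.006,-1],[0.212,-0.002,0.118,0,0,-0.006,-1],[0.212,-0.002,0.118,0,0,-0.006,-1]]]'
```

```text
clock: 6.98
ee_pos: [0.4214, -0.2926, 0.1413]
eef_rot: [0.0, -0.078, 0.997, -0.0]
contact_force: [0.7, 0.6, 0.4]
grip_width: 0.0869
gripper_force: 0.0
```

```bash
python3 -m crank '[[[0,0,0.001,0,0,0,0],[0,0,0.001,0,0,0,1],[0,0,0.001,0,0,0,1],[0,0,0.001,0,0,0,1],[0,0,0.001,0,0,0,1],[0,0,0.001,0,0,0,1]]]' 50
```

```text
clock: 7.72
ee_pos: [0.4211, -0.2924, 0.1394]
eef_rot: [-0.0, -0.078, 0.997, 0.0]
contact_force: [-0.7, -0.2, 0.3]
grip_width: 0.0342
gripper_force: 0.0
```

Opening 34 mm with no grip force, so it missed. I'll stop closing and look.

```bash
python3 - <<'E'
from h import *
c=shot("scene");save(c,"s3.png",(225,110,345,200),5);print(bot.get_obs()["grip_width"])
E
```

```text
0.029594955819244952
```

View pics/s3.png

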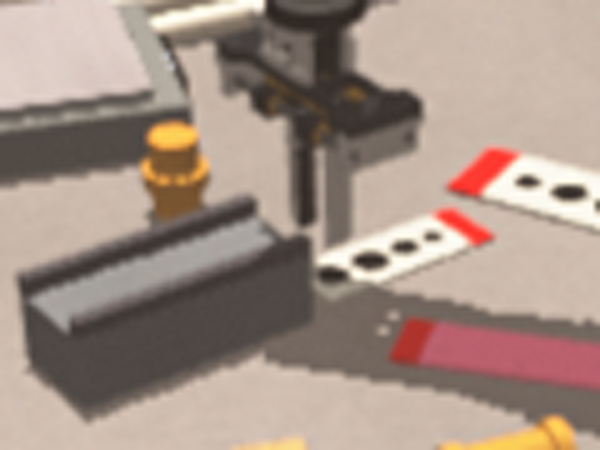

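The gauge was knocked out of the tray: the fingers weren't open far enough when they came down. It now seems to lie on the table in front of the tray, red end at (465,228). I'll lift clear and measure where it is.

```bash
python3 -m crank '[[[0,0,0,0,0,0,0.2],[0,0,-0.06,0,0,0,-1],[0,0,-0.12,0,0,0,-1],[-0.06,0,-0.16,0,0,0,-1],[-0.12,0,-0.16,0,0,0,-1],[-0.18,0,-0.16,0,0,0,-1],[-0.2,0,-0.16,0,0,0,-1]]]'
python3 - <<'E'
from h import *
for n,w in(("scene",(225,110,345,200)),("top",(380,130,500,250))):
    c=shot(n);np.savez(n+"4.npz",**c); save(c,n+"4.png",w,5)
    P=cloud(c);C=c["color"].astype(int)
    R=(C[...,0]>120)&(C[...,1]<90)&(C[...,2]<100)&(P[...,2]>-.02)&(P[...,2]<.08)&(P[...,0]>.3)&(P[...,0]<.5)&(P[...,1]<-.2)&(P[...,1]>-.36)
    W=(C.min(-1)>150)&(P[...,2]>-.02)&(P[...,2]<.08)&(P[...,0]>.3)&(P[...,0]<.56)&(P[...,1]<-.2)&(P[...,1]>-.36)
    for l,M in(("red",R),("white",W)):
        q=P[M]
        if len(q)>8: print(n,l,len(q),q.mean(0).round(4),q.min(0).round(3),q.max(0).round(3),cv2.minAreaRect((q[:,:2]*1000).astype(np.float32)))
E
cp pics/top4.png pics/v.png
```

```text
clock: 8.65
ee_pos: [0.621, -0.2602, 0.2984]
eef_rot: [-0.0, -0.078, 0.997, 0.0]
contact_force: [-0.1, 0.0, -0.4]
grip_width: 0.0926
gripper_force: 0.0
scene white 842 [ 0.4018 -0.2633  0.0078] [ 0.3   -0.36  -0.009] [ 0.559 -0.2    0.064] ((429.9403076171875, -279.83380126953125), (159.6112060546875, 258.9856872558594), 89.98403930664062)
top white 313 [ 0.3391 -0.3137  0.0025] [ 0.3   -0.35  -0.008] [ 0.503 -0.279  0.012] ((401.729736328125, -314.3786926269531), (59.97889709472656, 206.6218719482422), 86.77522277832031)
```

View pics/top4.png

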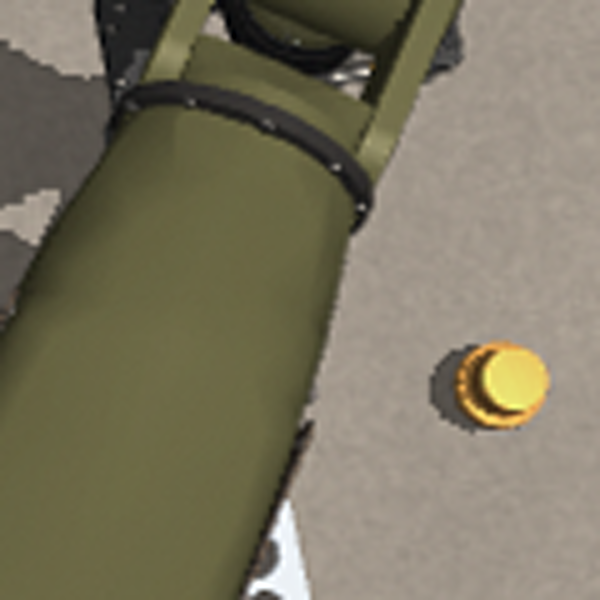

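The top view is blocked by the arm; only a corner of the gauge shows at (290,560). I'll swing the arm away.

```bash
python3 -m crank '[[[0,0.06,0,0,0,0,-1],[0,0.12,0,0,0,0,-1],[0,0.18,0,0,0,0,-1],[0,0.24,0,0,0,0,-1],[0,0.3,0,0,0,0,-1],[0,0.3,0,0,0,0,-1]]]'
python3 - <<'E'
from h import *
c=shot("top");np.savez("top5.npz",**c); save(c,"top5.png",(370,140,510,350),2.8)
P=cloud(c);C=c["color"].astype(int)
B=(P[...,2]<.08)&(P[...,0]>.28)&(P[...,0]<.5)&(P[...,1]<-.15)&(P[...,1]>-.36)
R=((C[...,0]>100)&(C[...,1]<80)&(C[...,2]<90)&B).astype(np.uint8)
n,L,S,K=cv2.connectedComponentsWithStats(R)
for i in range(1,n):
    if S[i,4]>15:
        q=P[L==i];print(S[i],q.mean(0).round(4),cv2.minAreaRect((q[:,:2]*1000).astype(np.float32)))
E
```

```text
clock: 9.5
ee_pos: [0.571, 0.0376, 0.2999]
eef_rot: [0.0, -0.079, 0.997, 0.0]
contact_force: [0.5, -0.0, -0.0]
grip_width: 0.0938
gripper_force: 0.0
```

View pics/top5.png

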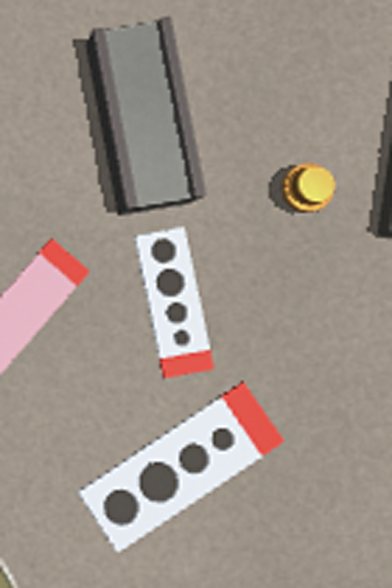

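The gauge lies flat on the table in front of the tray, crop centre (175,300), red end towards the robot at (188,363). I'll measure it, pick it up across its width with the fingertips, set it back in the tray mouth with its red end hanging out, then pick it up there as asked.

```bash
python3 - <<'E'
from h import *
c=dict(np.load("top5.npz"));P=cloud(c);h=cv2.cvtColor(c["color"],cv2.COLOR_RGB2HSV)
C=c["color"].astype(int)
def mask(M):
    M=M.astype(np.uint8);M[:, :410]=0;M[:,460:]=0;M[:215]=0;M[280:]=0
    n,L,S,K=cv2.connectedComponentsWithStats(M); 
    i=L[247,433]; return L,S
W=C.min(-1)>185
Rd=(C[...,0]>150)&(C[...,1]<110)&(C[...,2]<110)
L,S=mask(W|Rd); i=np.bincount(L[236:262,425:442].ravel(),minlength=2)[1:].argmax()+1
q=P[L==i];print(S[i],np.median(q[:,2]));r=cv2.minAreaRect((q[:,:2]*1000).astype(np.float32));print(r)
k=(L==i)&Rd;print("red",k.sum(),P[k].mean(0))
E
```

```text
[419 221  27  54 691] 0.0028824069659627626
((331.642822265625, -172.4473114013672), (160.07847595214844, 323.7007751464844), 9.865832328796387)
red 122 [ 0.28557968 -0.31294647  0.00303706]
```

```bash
cat > gp.py <<'E'
from h import *
def plane(c,uv,z):
    K=c["camera_matrix"];u=np.asarray(uv,float)
    d=np.c_[(u[:,0]-K[0,2])/K[0,0],(u[:,1]-K[1,2])/K[1,1],np.ones(len(u))]@c["R"]; o=-c["R"].T@c["t"]
    return (o+d*((z-o[2])/d[:,2])[:,None])[:,:2]
E
python3 - <<'E'
from gp import *
c=dict(np.load("top5.npz"));C=c["color"].astype(int)
W=C.min(-1)>165; Rd=(C[...,0]>150)&(C[...,1]<110)&(C[...,2]<110)
M=(W|Rd); M[:,:410]=0;M[:,460:]=0;M[:215]=0;M[280:]=0
n,L,S,K=cv2.connectedComponentsWithStats(M.astype(np.uint8)); i=S[1:,4].argmax()+1
v,u=np.nonzero(L==i); q=plane(c,np.c_[u,v],.004); r=cv2.minAreaRect((q*1000).astype(np.float32)); print(S[i],r)
k=Rd[v,u];ctr=np.array(r[0])/1e3;rd=q[k].mean(0);print("red",rd,"dir red->plain deg",np.rad2deg(np.arctan2(*(ctr-rd)[::-1])))
E
```

```text
[418 221  28  54 728] ((354.416748046875, -301.2663879394531), (160.48130798339844, 58.388397216796875), 9.72208309173584)
red [ 0.28558098 -0.31276173] dir red->plain deg 9.480719906423118
```

```bash
python3 - <<'E'
from h import *
y=np.deg2rad(9.7);g=np.array([.3544,-.3013])-.055*np.array([np.cos(y),np.sin(y)]);print(g)
rows(pose(g,.04,9.7),.097)
E
```

```text
[ 0.30018631 -0.31056692]
shift [ 0.3223 -0.2995  0.1628] rot [-0.0002  0.0004 -0.0119]
```

```bash
python3 -m crank '[[[0.046,-0.042,0,0,0,-0.012,-1],[0.092,-0.084,0,0,0,-0.012,-1],[0.138,-0.126,0,0,0,-0.012,-1],[0.184,-0.168,0,0,0,-0.012,-1],[0.23,-0.21,0,0,0,-0.012,-1],[0.276,-0.252,0.02,0,0,-0.012,-1],[0.322,-0.2995,0.05,0,0,-0.012,-1],[0.322,-0.2995,0.1,0,0,-0.012,-1],[0.322,-0.2995,0.15,0,0,-0.012,-1],[0.322,-0.2995,0.163,0,0,-0.012,-1],[0.322,-0.2995,0.163,0,0,-0.012,-1]]]'
python3 - <<'E'
from h import *
rows(pose([.3002,-.3106],.001,9.7),.097); print(bot.get_obs()["joint_positions"])
E
```

```text
clock: 10.92
ee_pos: [0.3103, -0.3022, 0.1366]
eef_rot: [-0.008, -0.076, 0.997, -0.006]
contact_force: [0.8, -0.9, -0.2]
grip_width: 0.0943
gripper_force: 0.0
shift [ 0.0105 -0.0063  0.0388] rot [-0.0111 -0.0172 -0.0172]
[-0.848674    0.27625683  1.99388922 -0.0267384   0.87139605 -2.55433925]
```

Joint 6 is at its range end here, so I'll take the same grasp with a half turn the other way.

```bash
python3 -m crank '[[[0,0,-0.01,0,0,0.18,-1],[0,0,-0.02,0,0,0.36,-1],[0,0,-0.02,0,0,0.54,-1],[0,0,-0.02,0,0,0.72,-1],[0,0,-0.02,0,0,0.9,-1],[0,0,-0.02,0,0,1.08,-1],[0,0,-0.02,0,0,1.26,-1],[0,0,-0.02,0,0,1.44,-1],[0,0,-0.02,0,0,1.62,-1],[0,0,-0.02,0,0,1.8,-1]]]'
cat >> h.py <<'E'
def unflip(t): p,R=t; return p,R@np.diag([-1,-1,1])
E
python3 - <<'E'
from h import *
rows(unflip(pose([.3002,-.3106],.03,9.7)),.097); print(bot.get_obs()["joint_positions"])
E
```

```text
clock: 12.18
ee_pos: [0.3113, -0.3021, 0.1583]
eef_rot: [0.002, 0.735, 0.677, -0.01]
contact_force: [-0.2, 0.5, -0.3]
grip_width: 0.0943
gripper_force: 0.0
shift [-0.0089 -0.0101  0.0316] rot [0.0021 0.0223 1.3194]
[-0.84656962  0.23564784  1.98085284 -0.02567412  0.9211723  -0.74902911]
```

```bash
python3 -m crank '[[[-0.009,-0.01,0,0.002,0.022,0.18,-1],[-0.009,-0.01,0,0.002,0.022,0.36,-1],[-0.009,-0.01,0,0.002,0.022,0.54,-1],[-0.009,-0.01,0,0.002,0.022,0.72,-1],[-0.009,-0.01,0,0.002,0.022,0.9,-1],[-0.009,-0.01,0.01,0.002,0.022,1.08,-1],[-0.009,-0.01,0.02,0.002,0.022,1.26,-1],[-0.009,-0.01,0.03,0.002,0.022,1.32,-1],[-0.009,-0.01,0.0315,0.002,0.022,1.32,-1]]]'
python3 - <<'E'
from h import *
rows(unflip(pose([.3002,-.3106],.0015,9.7)),.097); print(bot.get_obs()["joint_positions"])
E
```

```text
clock: 13.3
ee_pos: [0.3001, -0.3106, 0.1262]
eef_rot: [-0.001, 0.996, 0.087, -0.001]
contact_force: [0.1, 0.6, -0.2]
grip_width: 0.0942
gripper_force: 0.0
shift [0.0002 0.0001 0.0277] rot [-0.0012  0.0012  0.0058]
[-8.87278755e-01  2.94094348e-01  2.00240373e+00 -6.11688924e-04
  8.46698939e-01  5.08802370e-01]
```

```bash
python3 -m crank '[[[0,0,0.012,0,0,0.006,-1],[0,0,0.022,0,0,0.006,-1],[0,0,0.027,0,0,0.006,-1],[0,0,0.0275,0,0,0.006,-1],[0,0,0.0275,0,0,0.006,1],[0,0,0.0275,0,0,0.006,1],[0,0,0.0275,0,0,0.006,1],[0,0,0.0275,0,0,0.006,1],[0,0,0.0275,0,0,0.006,1],[0,0,0.0275,0,0,0.006,1],[0,0,0.0275,0,0,0.006,1]]]' 50
```

```text
clock: 14.68
ee_pos: [0.2998, -0.3103, 0.0975]
eef_rot: [-0.001, 0.996, 0.084, -0.001]
contact_force: [0.6, -4.4, 5.6]
grip_width: 0.0546
gripper_force: 50.4
```

```bash
python3 - <<'E'
from h import *
y=np.deg2rad(8.9);o=np.array([.5575,-.2705])-.135*np.array([np.cos(y),np.sin(y)])
rows(unflip(pose(o,.086,8.9)),.0975)
E
python3 -m crank '[[[0,0,-0.02,0,0,0,1],[0,0,-0.05,0,0,0,1],[0,0,-0.09,0,0,0,1],[0,0,-0.09,0,0,0,1]]]'
```

```text
shift [ 0.1256  0.002  -0.0862] rot [-0.002   0.0018  0.0131]
clock: 15.18
ee_pos: [0.3002, -0.3103, 0.1888]
eef_rot: [-0.0, 0.996, 0.084, -0.0]
contact_force: [0.4, 0.2, -1.2]
grip_width: 0.0546
gripper_force: 50.0
```

```bash
python3 -m crank '[[[0.03,0.002,0,0,0,0.013,1],[0.07,0.002,0,0,0,0.013,1],[0.11,0.002,0,0,0,0.013,1],[0.1255,0.002,0,0,0,0.013,1],[0.1255,0.002,0,0,0,0.013,1]]]'
python3 - <<'E'
from h import *
y=np.deg2rad(8.9);o=np.array([.5575,-.2705])-.135*np.array([np.cos(y),np.sin(y)])
rows(unflip(pose(o,.0605,8.9)),.0975)
c=shot("scene");save(c,"s6.png",(225,90,345,180),5)
E
```

```text
clock: 15.8
ee_pos: [0.4237, -0.2907, 0.1857]
eef_rot: [-0.002, 0.997, 0.078, -0.002]
contact_force: [0.1, 0.3, -1.4]
grip_width: 0.0547
gripper_force: 50.0
shift [0.0004 0.0009 0.0277] rot [-0.0048  0.004   0.0012]
```

View pics/s6.png

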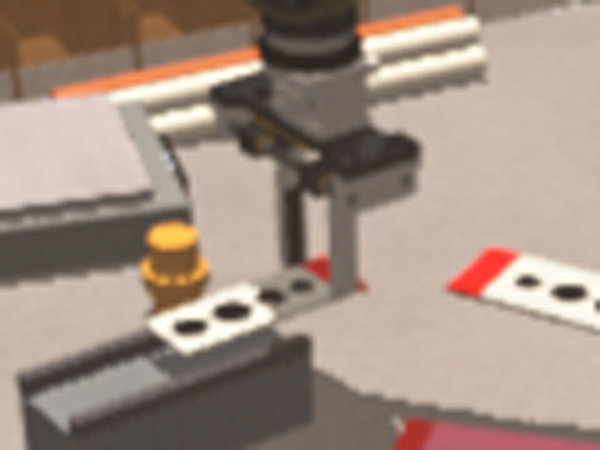

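The gauge is held level above the tray mouth and lined up between the rails: plain end at (210,325), red end at (335,275).

```bash
python3 -m crank '[[[0,0.001,0.009,0,0,0.001,1],[0,0.001,0.018,0,0,0.001,1],[0,0.001,0.024,0,0,0.001,1],[0,0.001,0.0268,0,0,0.001,1],[0,0.001,0.0268,0,0,0.001,1]]]'
```

```text
clock: 16.48
ee_pos: [0.424, -0.2921, 0.1601]
eef_rot: [-0.001, 0.997, 0.077, -0.001]
contact_force: [-0.4, 0.1, -0.2]
grip_width: 0.0547
gripper_force: 50.0
```

```bash
python3 -m crank '[[[0,0,0.001,0,0,0,1],[0,0,0.0015,0,0,0,1],[0,0,0.0015,0,0,0,1]]]'; python3 -m crank '[[[0,0,0,0,0,0,0],[0,0,0,0,0,0,-0.5],[0,0,0,0,0,0,-0.6],[0,0,0,0,0,0,-0.6],[0,0,0.008,0,0,0,-0.6],[0,0,0.016,0,0,0,-0.6],[0,0,0.016,0,0,0,-0.6]]]'
python3 - <<'E'
from h import *
c=shot("scene");P=cloud(c);C=c["color"].astype(int)
R=(C[...,0]>110)&(C[...,1]<90)&(C[...,2]<100)&(P[...,2]>.03)&(P[...,2]<.08)&(np.abs(P[...,0]-.41)<.05)&(np.abs(P[...,1]+.285)<.06)
q=P[R];y=np.deg2rad(8.9);d=np.array([np.cos(y),np.sin(y)]);o=np.array([.5575,-.2705])
a=(q[:,:2]-o)@d; print(len(q),np.median(q,0),"along",np.percentile(a,[2,50,98]))
p,_=tool();print("tool along",(p[:2]-o)@d)
E
```

```text
clock: 16.85
ee_pos: [0.424, -0.2921, 0.1588]
eef_rot: [-0.001, 0.997, 0.077, -0.001]
contact_force: [-0.5, 0.6, -0.5]
grip_width: 0.0543
gripper_force: 50.0
clock: 17.73
ee_pos: [0.4237, -0.2918, 0.1417]
eef_rot: [-0.002, 0.997, 0.077, -0.002]
contact_force: [0.6, -0.1, 0.3]
grip_width: 0.0751
gripper_force: 0.0
21 [ 0.40886839 -0.30152323  0.06165769] along [-0.16093612 -0.15164168 -0.14253164]
tool along -0.13534773504640865
```

```bash
python3 -m crank '[[[0,0,0.001,0,0,0,1],[0,0,0.001,0,0,0,1],[0,0,0.001,0,0,0,1],[0,0,0.001,0,0,0,1],[0,0,0.001,0,0,0,1]]]' 50 && python3 -m crank '[[[0,0,-0.01,0,0,0,1],[0,0,-0.03,0,0,0,1],[0,0,-0.06,0,0,0,1],[0,0,-0.08,0,0,0,1],[0,0,-0.08,0,0,0,1]]]'
python3 - <<'E'
from h import *
y=np.deg2rad(-13.5);b=np.array([.5955,.0009]);g=b-.055*np.array([np.cos(y),np.sin(y)])
rows(unflip(pose(g,.09,-13.5)),.080); print(bot.get_obs()["joint_positions"])
c=shot("scene");P=cloud(c);C=c["color"].astype(int)
W=(C.min(-1)>170)&(P[...,2]>.1)&(P[...,2]<.18)&(P[...,0]>.4)&(P[...,0]<.62)&(np.abs(P[...,1]+.28)<.08)
q=P[W]; print(len(q)); A=np.c_[q[:,:2],np.ones(len(q))]; print("plane",np.linalg.lstsq(A,q[:,2],rcond=None)[0],q.mean(0))
E
```

```text
clock: 18.4
ee_pos: [0.424, -0.2921, 0.1418]
eef_rot: [-0.001, 0.997, 0.077, -0.001]
contact_force: [0.3, 0.1, 1.2]
grip_width: 0.0546
gripper_force: 50.0
clock: 19.02
ee_pos: [0.4245, -0.2925, 0.2233]
eef_rot: [-0.0, 0.997, 0.077, -0.0]
contact_force: [-0.2, 0.5, -1.6]
grip_width: 0.0547
gripper_force: 50.0
shift [ 0.1633 -0.2845  0.0534] rot [-0.0007  0.0004  0.39  ]
[-6.74524096e-01  3.05745138e-01  1.70873157e+00  3.71971386e-04
  1.12783617e+00  7.41721284e-01]
132
plane [-0.02410144  0.02270875  0.16100605] [ 0.51460564 -0.2773582   0.14230486]
```

```bash
python3 -m crank '[[[0.03,-0.05,0,0,0,0.08,1],[0.06,-0.1,0,0,0,0.16,1],[0.09,-0.15,0,0,0,0.24,1],[0.12,-0.2,0,0,0,0.32,1],[0.15,-0.25,0,0,0,0.39,1],[0.163,-0.2845,0.02,0,0,0.39,1],[0.163,-0.2845,0.045,0,0,0.39,1],[0.163,-0.2845,0.053,0,0,0.39,1],[0.163,-0.2845,0.053,0,0,0.39,1]]]'
python3 - <<'E'
from gp import *
from scipy.spatial import cKDTree
t=dict(np.load("top0.npz"));P=cloud(t)
Q=P[150:190,310:357].reshape(-1,3);Q=Q[(Q[:,2]>.061)&(Q[:,2]<.075)]
r=cv2.minAreaRect((Q[:,:2]*1000).astype(np.float32));print(r,np.median(Q,0))
y=np.deg2rad(-13.5);b=np.array([.5955,.0009]);g=b-.055*np.array([np.cos(y),np.sin(y)])
rows(unflip(pose(g,.065,-13.5)),.0818)
E
```

```text
clock: 20.2
ee_pos: [0.5411, 0.0137, 0.1687]
eef_rot: [-0.001, 0.993, -0.118, -0.002]
contact_force: [-0.3, 0.6, -1.0]
grip_width: 0.0549
gripper_force: 50.0
((594.5286865234375, 0.7916297912597656), (68.76888275146484, 50.01643753051758), 77.6339340209961) [0.59490868 0.00171909 0.06449252]
shift [ 0.001  -0.0002  0.0219] rot [-0.0016  0.0045 -0.0006]
```

```bash
python3 -m crank '[[[0.001,0,0.01,0,0.004,0,1],[0.001,0,0.018,0,0.004,0,1],[0.001,0,0.021,0,0.004,0,1],[0.001,0,0.022,0,0.004,0,1],[0.001,0,0.022,0,0.004,0,1]]]'
```

```text
clock: 20.82
ee_pos: [0.5423, 0.0139, 0.1473]
eef_rot: [-0.001, 0.993, -0.118, 0.001]
contact_force: [-0.4, -1.0, 0.6]
grip_width: 0.0547
gripper_force: 50.0
```

```bash
python3 -m crank '[[[0,0,0,0,0,0,0],[0,0,0,0,0,0,-1],[0,0,0,0,0,0,-1],[0,0,0,0,0,0,-1],[0,0,-0.015,0,0,0,-1],[0,0,-0.05,0,0,-0.18,-1],[0.02,0,-0.08,0,0,-0.36,-1],[0.05,0,-0.08,0,0,-0.54,-1],[0.08,0,-0.08,0,0,-0.72,-1],[0.105,0,-0.08,0,0,-0.9,-1],[0.105,0,-0.08,0,0,-1.08,-1],[0.105,0,-0.08,0,0,-1.26,-1]]]'
python3 -m crank '[[[0,0,0,0,0,-0.18,-1],[0,0,0,0,0,-0.36,-1],[0,0,0,0,0,-0.54,-1],[0,0,0,0,0,-0.72,-1],[0,0,0,0,0,-0.9,-1],[0,0,0,0,0,-1.08,-1],[0,0,0,0,0,-1.26,-1],[0,0,0,0,0,-1.44,-1],[0,0,0,0,0,-1.62,-1],[0,0,0,0,0,-1.8,-1]]]'
python3 - <<'E'
from gp import *
c=shot("scene");P=cloud(c);C=c["color"].astype(int)
B=(P[...,2]>.055)&(P[...,2]<.08)&(P[...,0]>.48)&(P[...,0]<.7)&(np.abs(P[...,1])<.08)
R=(C[...,0]>110)&(C[...,1]<90)&(C[...,2]<100)&B; W=(C.min(-1)>150)&B
for M in(R,W):
    q=P[M];print(len(q),q.mean(0).round(4)) if len(q) else print(0)
q=P[R|W];print(cv2.minAreaRect((q[:,:2]*1000).astype(np.float32)),np.percentile(q[:,2],[5,50,95]))
y=np.deg2rad(-13.5);b=np.array([.5955,.0009]);g=b+.05*np.array([np.cos(y),np.sin(y)]);print(g)
rows(pose(g,.067,-13.5),.078); print(bot.get_obs()["joint_positions"])
E
```

```text
clock: 22.32
ee_pos: [0.6444, -0.0108, 0.2282]
eef_rot: [-0.0, 0.87, 0.493, 0.001]
contact_force: [-0.6, 0.0, -0.1]
grip_width: 0.094
gripper_force: 0.0
clock: 23.58
ee_pos: [0.6443, -0.0108, 0.2284]
eef_rot: [0.001, 0.155, 0.988, 0.001]
contact_force: [-0.8, 1.0, 0.1]
grip_width: 0.0943
gripper_force: 0.0
70 [0.543  0.0247 0.0658]
104 [ 0.5803 -0.0059  0.0671]
((596.4281005859375, 7.0207061767578125), (70.2192153930664, 159.1072540283203), 74.12642669677734) [0.05916757 0.06704484 0.07034719]
[ 0.6441185  -0.01077227]
shift [ 0.0003 -0.0003  0.0834] rot [ 0.002   0.0016 -0.0663]
[-0.07394644  0.57177702  1.31051995  0.00177659  1.25737387 -1.34332445]
```

```bash
python3 -m crank '[[[0,0,0.03,0,0,-0.066,-1],[0,0,0.06,0,0,-0.066,-1],[0,0,0.078,0,0,-0.066,-1],[0,0,0.0834,0,0,-0.066,-1],[0,0,0.0834,0,0,-0.066,1],[0,0,0.0834,0,0,-0.066,1],[0,0,0.0834,0,0,-0.066,1],[0,0,0.0834,0,0,-0.066,1],[0,0,0.0834,0,0,-0.066,1],[0,0,0.0834,0,0,-0.066,1]]]' 50
```

```text
clock: 24.88
ee_pos: [0.6444, -0.0106, 0.144]
eef_rot: [0.001, 0.125, 0.992, 0.001]
contact_force: [-0.6, -0.1, 1.4]
grip_width: 0.0552
gripper_force: 50.0
```

```bash
cat >> h.py <<'E'
def bed(x,h,yaw=-12,O=(.5364,.265,.04)):
    "grasp target: gauge red edge = x-130 mm up the slope, underside h mm above bed"
    _,R=pose([0,0],0,yaw,35); p=np.array(O)+x/1e3*-R[:,0]-(h+2)/1e3*R[:,2]; return p,R
E
python3 -m crank '[[[0,0,-0.02,0,0,0,1],[0,0,-0.05,0,0,0,1],[0,0,-0.1,0,0,0,1],[0,0,-0.12,0,0,0,1],[0,0,-0.12,0,0,0,1]]]'
python3 - <<'E'
from h import *
t=bed(158,30);print(t);rows(t,.077)
E
```

```text
clock: 25.5
ee_pos: [0.6445, -0.0108, 0.2664]
eef_rot: [0.002, 0.125, 0.992, 0.001]
contact_force: [-0.9, -0.1, -0.8]
grip_width: 0.055
gripper_force: 50.0
(array([0.6450444 , 0.24190692, 0.15683794]), array([[-8.01251607e-01,  2.07911691e-01,  5.61042415e-01],
       [ 1.70311287e-01,  9.78147601e-01, -1.19253247e-01],
       [-5.73576436e-01,  1.38777878e-17, -8.19152044e-01]]))
shift [0.1066 0.243  0.0466] rot [-0.0104 -0.6062 -0.0411]
```

```bash
python3 -m crank '[[[0.01,0.05,-0.02,0,-0.1,0,1],[0.03,0.1,-0.02,0,-0.2,0,1],[0.05,0.15,-0.02,0,-0.35,-0.02,1],[0.08,0.2,-0.02,-0.005,-0.5,-0.04,1],[0.107,0.243,0,-0.01,-0.606,-0.041,1],[0.107,0.243,0.03,-0.01,-0.606,-0.041,1],[0.107,0.243,0.046,-0.01,-0.606,-0.041,1],[0.107,0.243,0.046,-0.01,-0.606,-0.041,1],[0.107,0.243,0.046,-0.01,-0.606,-0.041,1]]]'
python3 - <<'E'
from h import *
rows(bed(158,30),.077);rows(bed(155,5),.077);print(bot.get_obs()["joint_positions"])
c=shot("scene");P=cloud(c);C=c["color"].astype(int)
_,R=bed(0,0);O=np.array([.5364,.265,.04]);L=(P-O)@np.stack([-R[:,0],R[:,1],-R[:,2]],1)
B=(L[...,0]>0)&(L[...,0]<.2)&(np.abs(L[...,1])<.05)&(L[...,2]>.015)&(L[...,2]<.07)
W=B&(C.min(-1)>140);Rd=B&(C[...,0]>110)&(C[...,1]<90)&(C[...,2]<100);Y=(np.abs(L).max(-1)<.06)&(C[...,0]>150)&(C[...,1]>110)&(C[...,2]<90)
for n,M in(("white",W),("red",Rd),("yel",Y)):
    q=L[M]*1e3;print(n,len(q),np.percentile(q,[3,50,97],axis=0).round(1).tolist() if len(q) else"")
q=L[W|Rd];A=np.c_[q[:,:2],np.ones(len(q))];print(np.linalg.lstsq(A,q[:,2],rcond=None)[0])
save(c,"s7.png",(280,190,380,290),5)
E
```

```text
clock: 26.62
ee_pos: [0.6017, 0.2507, 0.2192]
eef_rot: [0.298, 0.1, 0.949, -0.032]
contact_force: [0.6, -1.5, -0.3]
grip_width: 0.0545
gripper_force: 50.0
shift [-0.0005  0.0005 -0.0005] rot [-0.0009 -0.003  -0.0011]
shift [0.0025 0.0005 0.0245] rot [-0.0009 -0.003  -0.0011]
[ 0.42942698  0.4671215   1.57162813 -0.57548882  0.677773   -0.5540739 ]
white 234 [[55.2, -36.8, 25.1], [163.6, 4.0, 33.8], [185.7, 39.7, 64.6]]
red 48 [[28.6, -24.1, 30.5], [35.6, 7.0, 32.5], [46.9, 28.7, 34.8]]
yel 39 [[-2.4, -28.5, 15.0], [5.2, 13.2, 19.0], [29.2, 37.6, 35.0]]
[ 0.03861747 -0.03323899  0.03116392]
```

View pics/s7.png

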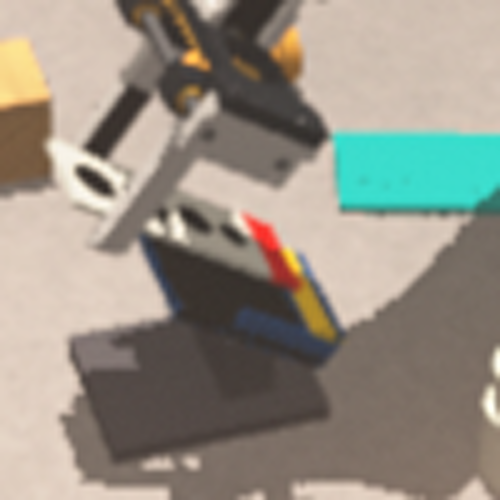

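The gauge is tilted to match the bed, above and in line with it. The red end at (272,250) is upslope of the yellow keeper at (315,300). Now lower it.

```bash
python3 -m crank '[[[0.001,0.0005,0.01,0,-0.003,0,1],[0.002,0.0005,0.02,0,-0.003,0,1],[0.003,0.0005,0.0245,0,-0.003,0,1],[0.003,0.0005,0.0265,0,-0.003,0,1],[0.003,0.0005,0.0265,0,-0.003,0,1]]]'
python3 - <<'E'
from h import *
rows(bed(155,0),.077)
E
```

```text
clock: 27.3
ee_pos: [0.6135, 0.2491, 0.1947]
eef_rot: [0.299, 0.1, 0.949, -0.032]
contact_force: [0.7, 0.1, -0.7]
grip_width: 0.0547
gripper_force: 50.0
shift [-0.0018 -0.0005  0.0026] rot [-0.0008 -0.001   0.0003]
```

```bash
python3 -m crank '[[[0,0,0.001,0,0,0,1],[0,0,0.0015,0,0,0,1],[0,0,0.0015,0,0,0,1]]]'; python3 -m crank '[[[0,0,0.001,0,0,0,1],[0,0,0.001,0,0,0,1]]]'
```

```text
clock: 27.68
ee_pos: [0.6144, 0.249, 0.1937]
eef_rot: [0.299, 0.1, 0.949, -0.032]
contact_force: [0.3, -0.0, 0.2]
grip_width: 0.0544
gripper_force: 50.0
clock: 27.92
ee_pos: [0.615, 0.2488, 0.1928]
eef_rot: [0.299, 0.1, 0.949, -0.032]
contact_force: [0.4, 1.3, 0.5]
grip_width: 0.0546
gripper_force: 50.0
```

```bash
python3 -m crank '[[[0.004,0,0,0,0,0,1],[0.009,0,0,0,0,0,1],[0.014,0,0,0,0,0,1],[0.018,0,0,0,0,0,1],[0.02,0,0,0,0,0,1],[0.02,0,0,0,0,0,1]]]'
python3 - <<'E'
from h import *
rows(bed(130,0),.077)
E
```

```text
clock: 28.68
ee_pos: [0.5987, 0.2524, 0.1812]
eef_rot: [0.298, 0.1, 0.949, -0.032]
contact_force: [-2.4, 1.0, 3.7]
grip_width: 0.0547
gripper_force: 50.0
shift [ 0.003  -0.0006  0.0002] rot [-0.0006 -0.0012  0.0003]
```

```bash
python3 -m crank '[[[0.001,0,0,0,0,0,1],[0.002,0,0,0,0,0,1],[0.002,0,0,0,0,0,1]]]'; python3 -m crank '[[[0.001,0,0,0,0,0,1],[0.002,0,0,0,0,0,1],[0.002,0,0,0,0,0,1]]]'; python3 -m crank '[[[0.001,0,0,0,0,0,1],[0.002,0,0,0,0,0,1],[0.002,0,0,0,0,0,1]]]'
```

```text
clock: 29.05
ee_pos: [0.5973, 0.2526, 0.1802]
eef_rot: [0.299, 0.1, 0.949, -0.032]
contact_force: [-2.3, 0.8, 5.1]
grip_width: 0.0546
gripper_force: 50.0
clock: 29.42
ee_pos: [0.5956, 0.2529, 0.179]
eef_rot: [0.299, 0.1, 0.949, -0.032]
contact_force: [-2.3, 0.9, 4.9]
grip_width: 0.055
gripper_force: 50.0
clock: 29.8
ee_pos: [0.5942, 0.2532, 0.1781]
eef_rot: [0.299, 0.1, 0.949, -0.032]
contact_force: [0.3, 0.6, 5.0]
grip_width: 0.0546
gripper_force: 50.0
```

```bash
python3 -m crank '[[[0.001,0,0,0,0,0,1],[0.001,0,0,0,0,0,1]]]'; python3 -m crank '[[[0.001,0,0,0,0,0,1],[0.001,0,0,0,0,0,1]]]'
python3 - <<'E'
from h import *
rows(bed(130,0),.077)
E
```

```text
clock: 30.05
ee_pos: [0.594, 0.2532, 0.1781]
eef_rot: [0.3, 0.1, 0.948, -0.032]
contact_force: [6.8, -2.1, 5.5]
grip_width: 0.0548
gripper_force: 50.0
clock: 30.3
ee_pos: [0.5937, 0.2532, 0.1781]
eef_rot: [0.3, 0.1, 0.948, -0.031]
contact_force: [9.3, -3.6, 7.6]
grip_width: 0.0545
gripper_force: 50.0
shift [-0.0028 -0.0003  0.0006] rot [ 0.0002  0.0025 -0.0005]
```

The gauge is against the stop: about 12 N along the slope and no further travel. Release and back off.

```bash
python3 -m crank '[[[0,0,0,0,0,0,0.2],[0,0,0,0,0,0,-1],[0,0,0,0,0,0,-1],[0,0,0,0,0,0,-1],[0,0,-0.02,0,0,0,-1],[0,0,-0.06,0,0,0,-1],[-0.02,0,-0.12,0,0,0,-1],[-0.02,0,-0.12,0,0,0,-1]]]'
python3 -m crank '[[[0,-0.06,-0.02,0,0.15,0,-1],[0,-0.12,-0.04,0,0.3,0,-1],[0,-0.18,-0.04,0,0.45,0,-1],[0,-0.24,-0.04,0,0.6,0,-1],[0,-0.24,-0.04,0,0.6,0,-1]]]'
python3 - <<'E'
from h import *
_,R=bed(0,0);O=np.array([.5364,.265,.04])
for n in("scene","top"):
    c=shot(n);P=cloud(c);C=c["color"].astype(int);L=(P-O)@np.stack([-R[:,0],R[:,1],-R[:,2]],1)
    B=(L[...,0]>-.02)&(L[...,0]<.2)&(np.abs(L[...,1])<.05)&(L[...,2]>-.01)&(L[...,2]<.03)
    W=B&(C.min(-1)>130);Rd=B&(C[...,0]>110)&(C[...,1]<80)&(C[...,2]<90);Y=B&(C[...,0]>150)&(C[...,1]>120)&(C[...,2]<90)
    for m,M in(("white",W),("red",Rd),("yel",Y)):
        q=L[M]*1e3;print(n,m,len(q),np.percentile(q,[3,50,97],axis=0).round(1).tolist() if len(q) else"")
    q=L[W];A=np.c_[q[:,:2],np.ones(len(q))];print(np.linalg.lstsq(A,q[:,2],rcond=None)[0].round(4))
    q=L[W|Rd]*1e3;print(cv2.minAreaRect(q[:,:2].astype(np.float32)))
E
```

```text
clock: 31.3
ee_pos: [0.5412, 0.2655, 0.2913]
eef_rot: [0.301, 0.1, 0.948, -0.03]
contact_force: [-0.3, -0.4, -0.6]
grip_width: 0.094
gripper_force: 0.0
clock: 31.92
ee_pos: [0.4689, 0.0311, 0.3187]
eef_rot: [0.003, 0.108, 0.994, -0.001]
contact_force: [0.4, 0.2, -0.2]
grip_width: 0.0939
gripper_force: 0.0
scene white 403 [[-8.7, -27.9, 0.6], [81.7, 7.0, 6.0], [154.7, 31.0, 19.1]]
scene red 24 [[4.9, -27.4, 8.3], [10.6, 0.3, 10.0], [14.1, 22.8, 11.6]]
scene yel 74 [[-2.6, -33.7, 9.9], [5.5, 4.0, 18.3], [9.5, 39.4, 21.0]]
[-0.0605  0.0025  0.0114]
((70.9875717163086, 0.6521110534667969), (69.97249603271484, 175.8936004638672), 86.68961334228516)
top white 545 [[22.2, -27.3, -2.0], [83.6, -2.0, 4.6], [154.6, 25.9, 11.5]]
top red 60 [[5.1, -28.0, 3.3], [13.1, -1.5, 8.7], [19.7, 26.7, 14.0]]
top yel 97 [[-3.2, -34.1, 12.4], [4.4, 0.8, 17.4], [9.7, 35.7, 23.5]]
[-0.0456 -0.0055  0.0086]
((81.66641235351562, -0.21862220764160156), (58.34809112548828, 153.7901611328125), 89.83502960205078)
```

```bash
cat > f.py <<'E'
from h import *
_,R=bed(0,0);O=np.array([.5364,.265,.04]);F=np.stack([-R[:,0],R[:,1],-R[:,2]],1)
def prof(c,n):
    L=(cloud(c)-O)@F*1e3;B=(np.abs(L[...,1])<20)&(np.abs(L[...,2])<25)
    C=c["color"].astype(int); nb=C.min(-1)
    print(n,[(a,int(k.sum()),np.median(L[k][:,2]).round(1)) for a in range(15,160,15) for k in[B&(L[...,0]>a)&(L[...,0]<=a+15)] if k.sum()>3])
for n in("scene","top"):
    prof(dict(np.load(n+"0.npz")),n+" before"); prof(shot(n),n+" now")
E
python3 f.py
```

```text
scene before [(15, 28, np.float64(2.1)), (30, 32, np.float64(1.7)), (45, 31, np.float64(1.9)), (60, 27, np.float64(1.7)), (75, 32, np.float64(1.9)), (90, 34, np.float64(-0.8))]
scene now [(15, 31, np.float64(9.8)), (30, 31, np.float64(7.9)), (45, 32, np.float64(8.0)), (60, 34, np.float64(7.0)), (75, 31, np.float64(6.4)), (90, 30, np.float64(6.0)), (105, 37, np.float64(5.1)), (120, 33, np.float64(4.6)), (135, 32, np.float64(4.1)), (150, 25, np.float64(2.6))]
top before [(15, 58, np.float64(0.3)), (30, 55, np.float64(1.0)), (45, 55, np.float64(-0.0)), (60, 56, np.float64(0.0)), (75, 57, np.float64(0.6)), (90, 43, np.float64(-1.9))]
top now [(15, 59, np.float64(7.6)), (30, 62, np.float64(6.5)), (45, 51, np.float64(5.7)), (60, 60, np.float64(5.6)), (75, 63, np.float64(4.6)), (90, 59, np.float64(3.6)), (105, 59, np.float64(3.8)), (120, 63, np.float64(3.3)), (135, 63, np.float64(3.1)), (150, 32, np.float64(2.6))]
```

The gauge lies about 2° off the bed, with the red end raised 4 mm. I'll press it down lightly with shut fingertips near the lower half, then nudge the plain end home.

```bash
python3 - <<'E'
from h import *
rows(bed(45,28),.097)
E
```

```text
shift [0.019  0.2387 0.1487] rot [-0.0008 -0.6008  0.0011]
```

```bash
python3 -m crank '[[[0.01,0.06,0,0,-0.15,0,1],[0.019,0.12,0,0,-0.3,0,1],[0.019,0.18,0,0,-0.45,0,1],[0.019,0.2387,0.03,0,-0.6,0,1],[0.019,0.2387,0.08,0,-0.6,0,1],[0.019,0.2387,0.12,0,-0.6,0,1],[0.019,0.2387,0.14,0,-0.6,0,1],[0.019,0.2387,0.149,0,-0.6,0,1],[0.019,0.2387,0.149,0,-0.6,0,1],[0.019,0.2387,0.149,0,-0.6,0,1]]]' 10
python3 - <<'E'
from h import *
rows(bed(45,6),.097);print(bot.get_obs()["grip_width"])
E
```

```text
clock: 33.38
ee_pos: [0.5016, 0.2721, 0.1711]
eef_rot: [0.299, 0.1, 0.948, -0.031]
contact_force: [-0.8, -0.2, -0.2]
grip_width: 0.001
gripper_force: 0.0
shift [0.0011 0.0003 0.0228] rot [ 0.0005  0.0002 -0.    ]
0.001049164731570623
```

```bash
python3 -m crank '[[[0,0,0.01,0,0,0,1],[0,0,0.018,0,0,0,1],[0,0,0.022,0,0,0,1],[0,0,0.024,0,0,0,1],[0,0,0.024,0,0,0,1]]]'; python3 -m crank '[[[0,0,0.001,0,0,0,1],[0,0,0.001,0,0,0,1]]]';  python3 -m crank '[[[0,0,0.001,0,0,0,1],[0,0,0.001,0,0,0,1]]]'
python3 - <<'E'
from h import *
rows(bed(45,2),.097)
E
```

```text
clock: 34.0
ee_pos: [0.5148, 0.2687, 0.1504]
eef_rot: [0.299, 0.1, 0.949, -0.032]
contact_force: [-0.4, -0.4, 0.1]
grip_width: 0.0006
gripper_force: 0.1
clock: 34.25
ee_pos: [0.515, 0.2688, 0.1503]
eef_rot: [0.299, 0.1, 0.949, -0.032]
contact_force: [-16.6, -1.5, 14.1]
grip_width: 0.0003
gripper_force: 10.4
clock: 34.5
ee_pos: [0.5151, 0.2688, 0.1502]
eef_rot: [0.299, 0.1, 0.949, -0.032]
contact_force: [-30.8, -2.8, 27.4]
grip_width: -0.0001
gripper_force: 20.1
shift [0.0005 0.0007 0.0017] rot [-0.0013 -0.0003 -0.0001]
```

```bash
python3 -m crank '[[[0,0,-0.003,0,0,0,1],[0,0,-0.03,0,0,0,1],[0,0,-0.08,0,0,0,1],[0,-0.06,-0.11,0,0,0,1],[0,-0.12,-0.12,0,0,0,1],[0,-0.18,-0.12,0,0,0,1],[0,-0.18,-0.12,0,0,0,1]]]'
python3 f.py
```

```text
clock: 35.38
ee_pos: [0.4107, 0.1038, 0.2477]
eef_rot: [0.299, 0.102, 0.948, -0.032]
contact_force: [-0.3, 1.4, 0.4]
grip_width: 0.0003
gripper_force: 0.0
scene before [(15, 28, np.float64(2.1)), (30, 32, np.float64(1.7)), (45, 31, np.float64(1.9)), (60, 27, np.float64(1.7)), (75, 32, np.float64(1.9)), (90, 34, np.float64(-0.8))]
scene now [(15, 32, np.float64(5.7)), (30, 31, np.float64(6.0)), (45, 24, np.float64(6.0)), (60, 33, np.float64(5.8)), (75, 27, np.float64(6.0)), (90, 33, np.float64(6.0)), (105, 33, np.float64(5.7)), (120, 33, np.float64(5.5)), (135, 32, np.float64(5.6)), (150, 25, np.float64(5.5))]
top before [(15, 58, np.float64(0.3)), (30, 55, np.float64(1.0)), (45, 55, np.float64(-0.0)), (60, 56, np.float64(0.0)), (75, 57, np.float64(0.6)), (90, 43, np.float64(-1.9))]
top now [(15, 54, np.float64(4.8)), (30, 56, np.float64(4.0)), (45, 55, np.float64(4.7)), (60, 61, np.float64(4.5)), (75, 55, np.float64(3.6)), (90, 63, np.float64(4.5)), (105, 57, np.float64(3.9)), (120, 62, np.float64(4.1)), (135, 59, np.float64(4.1)), (150, 36, np.float64(3.6))]
```

It now lies flat on the bed. Next I nudge the plain end to make sure it's fully home.

```bash
python3 - <<'E'
from h import *
rows(bed(188,-7),.097)
c=shot("top");_,R=bed(0,0);O=np.array([.5364,.265,.04]);F=np.stack([-R[:,0],R[:,1],-R[:,2]],1)
L=(cloud(c)-O)@F*1e3;C=c["color"].astype(int)
W=(C.min(-1)>130)&(np.abs(L[...,1])<40)&(np.abs(L[...,2])<15)&(L[...,0]>20)&(L[...,0]<180);q=L[W]
print("plain end max",np.percentile(q[:,0],[97,99,100]),cv2.minAreaRect(q[:,:2].astype(np.float32)))
E
```

```text
shift [-0.1416  0.1813  0.1291] rot [-0.0011  0.0001 -0.0015]
plain end max [155.84219156 156.92785831 158.26199889] ((89.1510009765625, -1.1028156280517578), (137.8040008544922, 56.94553756713867), 1.406144380569458)
```

```bash
python3 -m crank '[[[-0.05,0.02,0,0,0,0,1],[-0.1,0.06,0,0,0,0,1],[-0.13,0.11,0,0,0,0,1],[-0.1416,0.16,0.03,0,0,0,1],[-0.1416,0.1813,0.07,0,0,0,1],[-0.1416,0.1813,0.11,0,0,0,1],[-0.1416,0.1813,0.129,0,0,0,1],[-0.1416,0.1813,0.129,0,0,0,1],[-0.13,0.1813,0.129,0,0,0,1],[-0.121,0.1813,0.129,0,0,0,1],[-0.121,0.1813,0.129,0,0,0,1]]]'
python3 - <<'E'
from h import *
rows(bed(165,-7),.097)
E
```

```text
clock: 36.9
ee_pos: [0.6181, 0.2485, 0.2124]
eef_rot: [0.3, 0.099, 0.948, -0.031]
contact_force: [2.6, -1.2, 2.9]
grip_width: 0.0003
gripper_force: 2.4
shift [ 0.0021 -0.0008  0.0014] rot [0.0009 0.0021 0.0002]
```

```bash
python3 -m crank '[[[0.0007,0,0,0,0,0,1],[0.0007,0,0,0,0,0,1]]]'; python3 -m crank '[[[0.0007,0,0,0,0,0,1],[0.0007,0,0,0,0,0,1]]]'
```

```text
clock: 37.15
ee_pos: [0.6181, 0.2484, 0.2121]
eef_rot: [0.3, 0.1, 0.948, -0.031]
contact_force: [3.8, -1.4, 4.7]
grip_width: 0.0006
gripper_force: 3.6
clock: 37.4
ee_pos: [0.6179, 0.2484, 0.2122]
eef_rot: [0.301, 0.1, 0.948, -0.031]
contact_force: [8.9, -1.5, 5.6]
grip_width: 0.0005
gripper_force: 5.2
```

It stalls at about 11 N, so it's home. Retreat and do a final check.

```bash
python3 -m crank '[[[-0.01,0,0,0,0,0,1],[-0.03,0,0,0,0,0,1],[-0.03,0,-0.05,0,0,0,1],[-0.03,0,-0.11,0,0,0,1],[0,-0.06,-0.13,0,0,0,1],[0.05,-0.12,-0.13,0,0,0,1],[0.1,-0.18,-0.13,0,0,0,1],[0.1,-0.18,-0.13,0,0,0,1]]]'
python3 f.py; python3 m.py >/dev/null; python3 - <<'E'
from h import *
a=dict(np.load("top0.npz"));c=shot("top")
for n,(u0,v0,u1,v1) in dict(jar=(395,100,425,132),nip=(465,192,495,222),coup=(310,105,338,135),red=(250,105,277,135),tee=(310,200,345,242),elb=(178,200,218,232)).items():
    print(n,np.abs(a["color"][v0:v1,u0:u1].astype(int)-c["color"][v0:v1,u0:u1]).mean().round(1),end=" ")
_,R=bed(0,0);O=np.array([.5364,.265,.04]);F=np.stack([-R[:,0],R[:,1],-R[:,2]],1)
L=(cloud(c)-O)@F*1e3;C=c["color"].astype(int)
W=(C.min(-1)>130)&(np.abs(L[...,1])<40)&(np.abs(L[...,2])<15)&(L[...,0]>20)&(L[...,0]<180);q=L[W]
print("plain",np.percentile(q[:,0],[97,99,100]),cv2.minAreaRect(q[:,:2].astype(np.float32))); o=bot.get_obs();print(o["clock"],np.abs(o["dq"]).max())
E
```

```text
clock: 38.4
ee_pos: [0.4246, 0.1036, 0.2585]
eef_rot: [0.298, 0.1, 0.949, -0.032]
contact_force: [0.3, -0.3, 0.5]
grip_width: 0.0004
gripper_force: 0.0
scene before [(15, 28, np.float64(2.1)), (30, 32, np.float64(1.7)), (45, 31, np.float64(1.9)), (60, 27, np.float64(1.7)), (75, 32, np.float64(1.9)), (90, 34, np.float64(-0.8))]
scene now [(15, 30, np.float64(5.9)), (30, 28, np.float64(6.1)), (45, 30, np.float64(5.9)), (60, 28, np.float64(5.5)), (75, 27, np.float64(6.2)), (90, 34, np.float64(6.0)), (105, 26, np.float64(5.9)), (120, 35, np.float64(5.9)), (135, 34, np.float64(5.4)), (150, 23, np.float64(5.0))]
top before [(15, 58, np.float64(0.3)), (30, 55, np.float64(1.0)), (45, 55, np.float64(-0.0)), (60, 56, np.float64(0.0)), (75, 57, np.float64(0.6)), (90, 43, np.float64(-1.9))]
top now [(15, 60, np.float64(4.9)), (30, 58, np.float64(4.3)), (45, 52, np.float64(4.8)), (60, 56, np.float64(4.2)), (75, 57, np.float64(4.8)), (90, 65, np.float64(5.2)), (105, 59, np.float64(5.3)), (120, 62, np.float64(4.0)), (135, 64, np.float64(5.4)), (150, 36, np.float64(4.8))]
jar 3.7 nip 4.2 coup 3.7 red 3.5 tee 27.8 elb 4.6 plain [155.59368891 156.34083795 157.59164902] ((88.92060852050781, -1.1253185272216797), (137.18896484375, 57.542152404785156), 0.39647114276885986)
38.55 0.06972065752652745
```

```bash
python3 -c "
from rig import bot
print(bot.sign_off())"
```

```text
the job is handed in; nothing more can be done
None
```

Handed in at about 38.6 s: the gauge measures flat on the blue bed, red end down, stalled against the stop under the keeper, and released. On the first pick my half-open fingers knocked it onto the table, so I set it back in the tray mouth with the red end hanging out and picked it up there. Joint 6 briefly read -2.554 against its -2.55 limit, and one fingertip press reached about 41 N. The fittings and jar look unmoved, except the tee, whose final check differed, probably because the arm was over it.

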